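# Back off the tumbling barrel and open its hatch

### The job

Get the hand-cranked deburring barrel ready for loading: throw its pawl back off the ratchet wheel, roll the barrel back with the crank (its top coming towards you) until the hatch is uppermost and level, then drop the pawl again so that it lies right down between the teeth and holds the barrel. After that swing the hatch up and over towards you until it is fully open, and leave the other things on the bench where they are.

Things in the scene. Friction and masses are not known exactly. Their poses are not given: they have to be found in the camera images.
- tumbler: Stand of a hand-cranked hexagonal barrel, bolted down. Origin: under its base plate's centre (200 x 290 x 12 mm), on the bench. Own x points roughly away from the robot, y along the axle (150 mm up) to the crank end. Barrel: 162 mm long between two uprights, corners 99 mm from the axle. Outside the -y upright: ratchet wheel (110 mm across, 12 teeth 10 mm deep), pawl over it.
- drum (a joint): Turn of barrel, ratchet wheel and crank, rad: 0 = hatch uppermost and level; grows as the top goes away from the robot; starts at 0.8 to 2.1. The pawl, when down, blocks turning back (value falling); with it off the barrel turns both ways and stays where left (friction 0.2 N m). The pawl drops fully into the right gap at -0.04 to +0.14; then the tooth stops the barrel at -0.05.
- pawl (a joint): Swing of the steel pawl, rad: 0 = lying at the bottom of a tooth gap, about 0.14 = on a tooth's tip; grows as its tip is lifted and swung up and over towards the robot; 1.9 = thrown fully back on its stop. It falls by its weight (0.14 kg): down onto the wheel from below about 1.35, back onto its stop from above about 1.6, where it stays.
- pawl_pin (a point): Middle of the pawl's round grip pin: steel, 14 mm in diameter, 48 mm long, level, parallel to the axle, sticking out sideways (stand -y) from the pawl, 50 mm from the pivot. The pawl's side is 24 mm from this point. Its axes turn with the pawl.
- pawl_pivot (a point): Point on the pawl's pivot line (parallel to the axle) beside the middle of the pin, at x -68, y -142, z 206 mm in the stand's frame; fixed to the stand, same axes. At joint pawl = 0 the pin's middle lies 50 mm in stand +x from it and 6 mm above; the pin swings about it in the stand's x-z plane, up and over towards stand -x.
- crank_centre (a point): Middle of the crank's black grip: a freely revolving cylinder, 22 mm in diameter, 54 mm long, level, parallel to the axle, 70 mm from the axle, 31 mm outside the crank arm at the +y end. Its axes turn with the barrel. At joint drum = 0 the crank points 74 degrees (1.3 rad) from straight up towards the robot (stand -x).
- axle_crank_end (a point): Point on the axle line straight beside the middle of the crank grip, the centre of the grip's circle, at x 0, y 145, z 150 mm in the stand's frame; fixed to the stand, same axes.
- hatch (a joint): Swing of the hatch panel on the barrel, rad: 0 = shut, grows as it opens, 1.85 = fully open against its stop. The hinge is stiff (0.1 N m), so the hatch stays where it is left; pulling it open rolls the barrel back unless the pawl holds it.
- hatch_bar (a point): Middle of the hatch's pull bar: steel, 12 mm in diameter, 80 mm long between two posts, parallel to the axle, standing 40 mm off the hatch panel (122 along the axle x 72 x 5 mm). Hatch shut and uppermost: the bar is 26 mm to the far side (stand +x) of the axle and 123 mm above it. Its axes turn with the hatch.
- hatch_hinge (a point): Middle of the hatch's hinge line, parallel to the axle; its axes turn with the barrel. Hatch shut: the bar is 66 mm along its x and 40 mm along its z. At drum = 0 it is at the hatch's edge nearest the robot, 40 mm to stand -x of the axle and 83 mm above it; opening swings the bar up and over towards the robot.
- tile_stack: Bystander: stack of five printed peg tiles, 130 x 130 x 65 mm; origin at the centre of its underside.
- print_bin: Bystander: open black bin of small prints, 130 x 160 x 60 mm; origin at the centre of its underside.
- spool: Bystander: small filament spool lying flat, diameter 160 mm, 64 mm high; origin at the centre of its underside.
- scraper: Bystander: print scraper, 200 mm long, lying flat.

How it is judged:
By the outcome, as a careful person would: the job done as asked, in the order asked, and still so for the second after the job is handed in, with the robot touching nothing.
It also fails if it takes over 72 s, if anything falls off the work surface, if the arm or the gripper's body presses on something with over 40 N, if the wrist force passes 120 N, or if a joint passes its speed limit or range.

### The arm

A 6-joint arm with a two-finger parallel gripper is mounted at the origin on the work surface. World frame = base frame: x ahead of the robot, y to its left, z up, the work surface at z = 0. Lengths are in m, angles in rad, forces in N, time in s.
With the tool pointing down it reaches from about 0.3 to 0.775 m from the base axis. Payload 14.6 kg.
Tool frame: the origin (TCP) lies midway between the tips of the shut fingers; the grasp point (between the pads) lies env.hold_point_z behind it (env.hold_point_z is the distance from the TCP to the grasp point, in m); z points along the fingers, y is the line along which they close (so a half turn about z gives the same grasp; the last joint's range is limited). The gripper opens to 85 mm and grips with 20 to 120 N. Pads are 22 mm wide; open, the fingers measure 114 mm over their backs; the gripper's body (76 mm by 85 mm) begins 54 mm behind the grasp point. The pads swing forward as they close: fully open they stand 13 mm farther back than shut.
Start: joints at [1.223, 0.3, 1.521, -0, 1.321, -0.067], TCP at [0.152, 0.528, 0.231] pointing down, gripper open.
Joint ranges: [-3.03, 3.03], [-0.79, 2.21], [0.23, 2.52], [-1.04, 4.18], [0, 3.07], [-2.55, 2.55]. Speed limits (rad/s): [2.22, 2.22, 2.57, 3.14, 3.14, 3.14].

### API

Orientations are given as a rotation vector (axis times angle).
In Python, from plant import monitor, imaging, env, nets gives the robot as it stands. The module is installed in compiled form; this text tells all that it offers.
- The arm moves only by the tool send_rows, never from a script. Its argument "moves" is a list of rows, each an object with "delta_rot": the turn, a rotation vector about the tool's x, y, z in degrees, a list of three; "delta_pos": the shift along the tool's x, y, z in m, a list of three; "hand": the opening, from 0 (shut) to 1 (fully open). In form: [{"delta_rot": [wx, wy, wz], "delta_pos": [tx, ty, tz], "hand": hand}, ...]. A call has 1 to 10 rows; each row is the pose to reach, as a shift and turn from the pose commanded when the call began, along the tool's axes at that moment; what a row does not reach only later rows make up. A row lasts 1/10 s, in which the tool goes at most 50 mm and 8.59 degrees, less where a joint would pass 70% of its speed; a pose out of reach is approached as far as the arm can. A call with a gripper value outside its range is refused whole. The fingers move at their own pace and stop on an object; "squeeze" is the grip in N (left out, the last holds). Time passes only in rows, so rows that repeat a pose let the fingers close. It gives the time, the measured TCP pose, the force, the opening and the grip force at its end, in the units of the state.
- monitor.read_state(): the state, without advancing time (a new reading comes with each control period).
- imaging.capture(name): name is "scene" or "side" or "wrist"; returns a dict with "color" (420x560x3 uint8, red, green, blue), "depth" (420x560 float32, m along the optical axis (not along the pixel's ray), 0 where there is no reading), "vertical_fov" (degrees; the focal length in pixels is half the picture's height over the tangent of half this angle, whatever the lens; pixels are square), "cx", "cy" (the principal point, pixels), "cam_to_world" (4x4, takes a point from camera to world coordinates); the wrist camera has in their place "mount" (4x4, takes a point from camera to tool coordinates, whose origin is the TCP and whose axes are the flange's). Camera axes: x right, y down, z forward; pixel columns grow to the right and rows downward; lengths in m; the calibration is good to about 2 mm. A picture is of the moment at which its call begins: read the wrist's pose just before it.
- env.job_done(): hands the job in; it is judged then, once.
Trained networks look in a picture, given as the dict that the camera call returned (one of the last four; its "shot" number tells which), for a name from the list of things; names that differ only in an ending like _2 or _b are one class to them, and where a whole thing is asked for, a point or a joint stands for the part that bears it (a point fixed in the world has none). Each returns a list of dicts, best first, with "confidence" (0 to 1); they miss things now and then, are a little off and sometimes report something else, mostly with a low value. They report only what shows in the picture. A call takes as long as a camera call.
- nets.recognise(target, picture): "position" ([x, y, z] in m, in world coordinates, good to about 4 mm: the middle of the surface that is visible of it).
- nets.masks_of(target, picture): "mask" (420x560 bool, what is visible of it).
The state is a dict: "t": time; "joints": joint angles; "joint_vel": joint speeds; "joint_torque": joint torques, N m; "position": TCP position; "tool_rot": TCP orientation; "force": force on the tool from outside, world axes, zero at the start; "torque": the same for the moment, N m; "grip_width": finger opening in m; "gripper_force": force on a finger pad.
Only numpy, scipy, OpenCV 4.12 (cv2) and the standard library are available. Lean on these libraries where they do the work, as an engineer would, in place of code of your own. Each camera call takes 0.05 s, during which the arm holds its last target. There are 200 camera calls.

## Working session

There is one attempt and no reset: what is moved stays moved. The work goes in short steps, Python scripts to look and compute and a tool call to move; the robot and the scene stay as the last step left them, time stands still between calls to the robot, and variables do not carry over. Pictures are saved under pics/ and viewed, at most 10 in all, crops included, and the job is handed in when it is done.

Besides the shell and the picture viewer there is one more tool, called after "Call:" as a command line: name --argument value ..., lists and objects as JSON in quotes. send_rows: Moves the arm, as the interface text tells. Its arguments: {"type":"object","properties":{"moves":{"type":"array"},"squeeze":{"type":"number"}},"required":["moves"]}

```bash
mkdir -p pics
cat > h.py <<'E'
import numpy as np, cv2
from scipy.spatial.transform import Rotation as R
from plant import monitor, imaging, env, nets
def pts(c, T=None):
    d=c["depth"]; f=d.shape[0]/2/np.tan(np.radians(c["vertical_fov"])/2)
    v,u=np.mgrid[:d.shape[0],:d.shape[1]]
    P=np.stack([(u-c["cx"])/f*d,(v-c["cy"])/f*d,d],-1)
    T=c["cam_to_world"] if T is None else T
    return P@T[:3,:3].T+T[:3,3]
def save(n,c): cv2.imwrite(f"pics/{n}.png",c["color"][...,::-1])
E
python3 - <<'E'
from h import *
np.set_printoptions(precision=3,suppress=True)
s=monitor.read_state(); print({k:np.round(v,3) for k,v in s.items()}, env.hold_point_z)
ims=[]
for cam in ["scene","side"]:
    c=imaging.capture(cam); ims.append(c["color"]); P=pts(c)
    np.savez(cam+".npz",P=P,color=c["color"],T=c["cam_to_world"])
    print(cam,c["cam_to_world"][:3,3])
    for n in ["tumbler","drum","pawl","pawl_pin","crank_centre","hatch","hatch_bar","tile_stack","print_bin","spool","scraper"]:
        print(n,[(r["position"],round(r["confidence"],2)) for r in nets.recognise(n,c)[:2]])
for n,i in zip("ab",ims): cv2.imwrite(f"pics/{n}.png",i[...,::-1])
E
```

```text
{'t': np.float64(0.0), 'joints': array([ 1.223,  0.3  ,  1.522, -0.   ,  1.321, -0.067]), 'joint_vel': array([ 0.001, -0.   ,  0.   , -0.001, -0.001,  0.001]), 'joint_torque': array([  0.001, -54.35 , -36.18 ,  -0.   ,   0.004,  -0.   ]), 'position': array([0.152, 0.528, 0.231]), 'tool_rot': array([-0.44 , -3.11 ,  0.002]), 'force': array([ 0.478, -0.417,  0.719]), 'torque': array([-0.018,  0.016, -0.013]), 'gripper_force': np.float64(0.0), 'grip_width': np.float64(0.086)} 0.0187
scene [ 1.261 -0.766  1.009]
tumbler [([0.6327, -0.0808, 0.1618], 0.72)]
drum [([0.6384, -0.0509, 0.2046], 0.84)]
pawl [([0.5944, -0.1394, 0.2155], 0.72)]
pawl_pin [([0.5971, -0.1371, 0.2146], 0.6)]
crank_centre [([0.5976, -0.142, 0.2196], 0.7), ([0.6334, -0.0511, 0.1978], 0.6)]
hatch [([0.6671, -0.0001, 0.181], 0.57)]
hatch_bar [([0.6671, -0.0048, 0.1836], 0.85)]
tile_stack [([0.4427, 0.3778, 0.0537], 0.92), ([0.6345, -0.0496, 0.1961], 0.17)]
print_bin [([0.636, -0.0779, 0.161], 0.68), ([0.4243, -0.4278, 0.0283], 0.67)]
spool [([0.6788, 0.3816, 0.0667], 0.64)]
scraper [([0.6703, -0.3555, 0.0056], 0.62), ([0.4247, -0.4318, 0.0281], 0.17)]
side [-0.145 -1.114  1.263]
tumbler [([0.5504, -0.0726, 0.1553], 0.77), ([0.6971, 0.0004, 0.1819], 0.75)]
drum [([0.5599, -0.04, 0.2027], 0.68)]
pawl [([0.5824, -0.1354, 0.2184], 0.77)]
pawl_pin [([0.5876, -0.1348, 0.2168], 0.51)]
crank_centre [([0.5499, -0.0678, 0.161], 0.7), ([0.4086, 0.3595, 0.0598], 0.63)]
hatch [([0.6961, -0.0023, 0.1785], 0.46)]
hatch_bar [([0.6968, -0.0026, 0.1784], 0.61)]
tile_stack [([0.4062, 0.3603, 0.0603], 0.57), ([0.5491, -0.069, 0.1625], 0.19)]
print_bin [([0.4335, -0.4273, 0.0275], 0.87), ([0.5505, -0.071, 0.158], 0.49)]
spool [([0.6387, 0.3851, 0.0645], 0.59), ([0.5625, -0.0394, 0.2012], 0.57)]
scraper [([0.6634, -0.3542, 0.0045], 0.61)]
```

View pics/a.png

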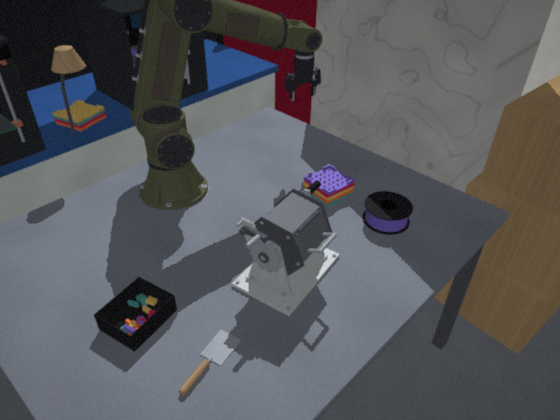

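View pics/b.png

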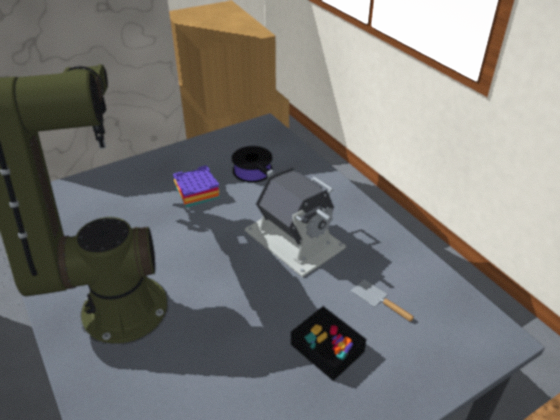

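The first picture shows the stand at about (285,250), with the pawl and wheel on its near end at (250,228) and the black crank grip at (313,187). The second shows the hatch bar at (325,185) on the far side and the pawl at (318,212). Next I fit the stand pose.

```bash
cat > fit.py <<'E'
from h import *
np.set_printoptions(precision=3,suppress=True)
A=[]
for cam in ["scene","side"]:
    z=np.load(cam+".npz"); P=z["P"].reshape(-1,3); A.append(P)
P=np.concatenate(A)
near=(np.hypot(P[:,0]-.63,P[:,1]+.05)<.22)
print("bench z",np.median(P[(np.hypot(P[:,0]-.63,P[:,1]+.05)<.35)&(abs(P[:,2])<.006),2]))
for A_ in A+[P]:
    n=A_[(np.hypot(A_[:,0]-.63,A_[:,1]+.05)<.22)&(A_[:,2]>.008)&(A_[:,2]<.017)]
    r=cv2.minAreaRect(n[:,:2].astype(np.float32)); print(len(n),r)
E
python3 fit.py
```

```text
bench z -9.840996161969429e-06
1965 ((0.5994501709938049, -0.05158206820487976), (0.22006769478321075, 0.35633450746536255), 14.35690689086914)
1437 ((0.635645866394043, -0.015846073627471924), (0.3779654800891876, 0.3611842393875122), 24.84856414794922)
3402 ((0.6446658372879028, -0.034907445311546326), (0.39973166584968567, 0.3549249470233917), 9.699236869812012)
```

```bash
cat > fit.py <<'E'
from h import *
from scipy.optimize import differential_evolution as de
np.set_printoptions(precision=4,suppress=True)
A=[]
for cam in ["scene","side"]:
    z=np.load(cam+".npz"); A.append(z["P"].reshape(-1,3))
P=np.concatenate(A); P=P[np.hypot(P[:,0]-.63,P[:,1]+.05)<.25]
n=P[(P[:,2]>.009)&(P[:,2]<.015)][:,:2]; b=P[(abs(P[:,2])<.004)][:,:2]
def loc(p,q):
    c,s=np.cos(q[2]),np.sin(q[2]); d=p-q[:2]
    return np.stack([d[:,0]*c+d[:,1]*s,-d[:,0]*s+d[:,1]*c],1)
def out(l): return np.max(np.abs(l)-[.1,.145],axis=1)
def cost(q):
    o=out(loc(n,q)); i=-out(loc(b,q))
    return np.clip(o,0,.01).sum()+np.clip(i,0,.01).sum()
r=de(cost,[(.55,.7),(-.12,.03),(-.6,.6)],seed=1,popsize=30); q=r.x
print(len(n),len(b),q,np.degrees(q[2]),r.fun/.01)
np.save("q.npy",q)
l=np.c_[loc(P[:,:2],q),P[:,2]]
m=(l[:,1]>.12)&(l[:,1]<.172)&(l[:,2]>.05)&(np.hypot(l[:,0],l[:,2]-.15)>.05)&(np.hypot(l[:,0],l[:,2]-.15)<.09)
print("crank pts",m.sum()); 
if m.sum(): g=l[m]; print(np.median(g,0),g.min(0),g.max(0))
# hexagon corners / bar
rad=np.hypot(l[:,0],l[:,2]-.15); m=(abs(l[:,1])<.045)&(rad>.107)&(rad<.14)&(l[:,2]>.05)
g=l[m]; a=np.arctan2(g[:,0],g[:,2]-.15); print("bar pts",m.sum(),np.median(g,0),np.median(a),"drum est",np.median(a)-np.arctan2(26,123))
m=(abs(l[:,1])<.07)&(rad>.07)&(rad<.1); g=l[m]; a=np.arctan2(g[:,0],g[:,2]-.15)
# hexagon flat fit: rad*cos(a-a0)=.0857
best=max(np.arange(0,np.pi/3,.005),key=lambda t:np.sum(abs(rad[m]*np.cos((a-t+np.pi/6)%(np.pi/3)-np.pi/6)-.0857)<.003))
print("drum mod 60deg",best,best+np.pi/3)
# pawl
m=(l[:,1]<-.118)&(l[:,1]>-.17)&(l[:,2]>.198); g=l[m]; print("pawl region",m.sum())
for y0 in np.arange(-.17,-.115,.008):
    k=g[(g[:,1]>=y0)&(g[:,1]<y0+.008)]
    if len(k): print(round(y0,3),len(k),np.median(k,0),k.min(0),k.max(0))
E
python3 fit.py
```

```text
2786 16533 [ 0.588  -0.0139  0.1748] 10.018060396461225 68.03874715028117
crank pts 166
[-0.0107  0.1453  0.2268] [-0.0244  0.1205  0.2114] [0.0035 0.1709 0.2342]
bar pts 225 [0.1214 0.0002 0.1779] 1.3475605457743702 drum est 1.1392449831849443
drum mod 60deg 0.26 1.3071975511965976
pawl region 304
-0.17 34 [-0.0174 -0.1652  0.2156] [-0.0294 -0.1678  0.206 ] [-0.0089 -0.1621  0.2222]
-0.162 21 [-0.0178 -0.1568  0.2172] [-0.0285 -0.1617  0.2097] [-0.0101 -0.1548  0.2204]
-0.154 24 [-0.0182 -0.1503  0.2177] [-0.0306 -0.1532  0.205 ] [-0.0101 -0.1464  0.2205]
-0.146 27 [-0.0177 -0.1421  0.2172] [-0.0272 -0.1459  0.2096] [-0.0094 -0.1382  0.2216]
-0.138 21 [-0.018  -0.1335  0.2161] [-0.0274 -0.1369  0.209 ] [-0.01   -0.1308  0.2214]
-0.13 76 [-0.0611 -0.1253  0.2124] [-0.079  -0.13    0.1993] [-0.0069 -0.1221  0.2221]
-0.122 101 [-0.0416 -0.1192  0.2125] [-0.0869 -0.122   0.1982] [ 0.016  -0.118   0.2235]
```

```bash
cat > k.py <<'E'
from h import *
np.set_printoptions(precision=4,suppress=True)
q=np.load("q.npy"); c,s=np.cos(q[2]),np.sin(q[2]); RS=np.array([[c,-s,0],[s,c,0],[0,0,1]]); o=np.array([q[0],q[1],0])
RT=RS@np.array([[0,1,0],[1,0,0],[0,0,-1.]])  # tool x=stand y, y=stand x, z=down
def tool():
    st=monitor.read_state(); Rt=R.from_rotvec(st["tool_rot"]).as_matrix(); return st,Rt,st["position"]
def where():
    st,Rt,p=tool(); g=RS.T@(p-Rt[:,2]*env.hold_point_z-o)*1000
    print("t",round(float(st["t"]),2),"grasp pt stand mm",g.round(1),"roterr deg",np.degrees(R.from_matrix(Rt.T@RT).as_rotvec()).round(2),"j",np.round(st["joints"],2),"F",np.round(RS.T@st["force"],1),"w",round(float(st["grip_width"])*1000,1))
    return g
def to(l):
    st,Rt,p=tool(); w=RS@(np.array(l)/1000)+o-RT[:,2]*env.hold_point_z*1
    return Rt.T@(w-p), np.degrees(R.from_matrix(Rt.T@RT).as_rotvec())
E
python3 - <<'E'
from k import *
where(); print(*to([-18,-143,330])); print(RS@np.array([-.018,-.143,.212])+o)
E
```

```text
t 1.2 grasp pt stand mm [-334.6  609.8  250. ] roterr deg [-0.    0.   63.89] j [ 1.22  0.3   1.52  0.    1.32 -0.07] F [-0.1  0.   0.1] w 85.4
[-0.6155 -0.5367 -0.1174] [-0.0022  0.001  63.8927]
[ 0.5951 -0.1578  0.212 ]
```

Call:
send_rows --moves '[{"delta_rot": [0,0,0],"delta_pos": [0,0,-0.05],"hand": 0.6},{"delta_rot": [0,0,8],"delta_pos": [-0.035,-0.03,-0.08],"hand": 0.6},{"delta_rot": [0,0,63.9],"delta_pos": [-0.6155,-0.5367,-0.1174],"hand": 0.6},{"delta_rot": [0,0,63.9],"delta_pos": [-0.6155,-0.5367,-0.1174],"hand": 0.6},{"delta_rot": [0,0,63.9],"delta_pos": [-0.6155,-0.5367,-0.1174],"hand": 0.6},{"delta_rot": [0,0,63.9],"delta_pos": [-0.6155,-0.5367,-0.1174],"hand": 0.6},{"delta_rot": [0,0,63.9],"delta_pos": [-0.6155,-0.5367,-0.1174],"hand": 0.6},{"delta_rot": [0,0,63.9],"delta_pos": [-0.6155,-0.5367,-0.1174],"hand": 0.6},{"delta_rot": [0,0,63.9],"delta_pos": [-0.6155,-0.5367,-0.1174],"hand": 0.6},{"delta_rot": [0,0,63.9],"delta_pos": [-0.6155,-0.5367,-0.1174],"hand": 0.6}]'

```text
t: 2.2
position: [0.3924, 0.1557, 0.3297]
tool_rot: [2.022, 2.404, 0.001]
force: [1.2, 0.5, -1.2]
grip_width: 0.051
gripper_force: 0.0
```

Run:
```python
from k import *
where(); print(*to([-18,-143,330]))
```

```text
t 2.2 grasp pt stand mm [-163.1  201.   348.4] roterr deg [ 0.05 -0.01 -0.17] j [ 0.29 -0.06  1.69  0.    1.5   0.12] F [ 1.3  0.3 -1.2] w 51.0
[-0.3436  0.1461 -0.0189] [ 0.0482 -0.0068 -0.167 ]
```

```bash
sed -i 's/+o-RT\[:,2\]/+o+RT[:,2]/' k.py
python3 - <<'E'
from k import *
print(*to([-18,-143,300]))
E
```

```text
[-0.3436  0.146   0.0485] [ 0.0482 -0.0068 -0.167 ]
```

Call:
send_rows --moves '[{"delta_rot": [0,0,0],"delta_pos": [-0.3436,0.1461,-0.0],"hand": 0.6},{"delta_rot": [0,0,0],"delta_pos": [-0.3436,0.1461,-0.0],"hand": 0.6},{"delta_rot": [0,0,0],"delta_pos": [-0.3436,0.1461,-0.0],"hand": 0.6},{"delta_rot": [0,0,0],"delta_pos": [-0.3436,0.1461,-0.0],"hand": 0.6},{"delta_rot": [0,0,0],"delta_pos": [-0.3436,0.1461,-0.0],"hand": 0.6},{"delta_rot": [0,0,0],"delta_pos": [-0.3436,0.1461,-0.0],"hand": 0.6},{"delta_rot": [0,0,0],"delta_pos": [-0.3436,0.1461,0.0],"hand": 0.6},{"delta_rot": [0,0,0],"delta_pos": [-0.3436,0.1461,0.0],"hand": 0.6},{"delta_rot": [0,0,0],"delta_pos": [-0.3436,0.1461,0.04],"hand": 0.6},{"delta_rot": [0,0,0],"delta_pos": [-0.3436,0.1461,0.04],"hand": 0.6}]'

```text
t: 3.2
position: [0.5942, -0.1556, 0.2841]
tool_rot: [-2.015, -2.4, 0.005]
force: [-0.4, 0.1, -0.6]
grip_width: 0.0514
gripper_force: 0.0
```

Run:
```python
from k import *
where(); print(*to([-18,-143,212]))
st,Rt,p=tool(); c=imaging.capture("wrist"); T=np.eye(4); T[:3,:3]=Rt; T[:3,3]=p; P=pts(c,T@c["mount"])
for n in ["pawl_pin","pawl","crank_centre","hatch_bar"]:
    for r in nets.recognise(n,c)[:2]: print(n,(RS.T@(np.array(r["position"])-o)*1000).round(1),round(r["confidence"],2))
l=(P.reshape(-1,3)-o)@RS*1000
m=(l[:,1]<-132)&(l[:,1]>-164)&(l[:,2]>212)&(l[:,2]<240)&(abs(l[:,0]+18)<30); g=l[m]; print(m.sum(),g.min(0),g.max(0),np.median(g,0))
save("w1",c)
```

```text
t 3.2 grasp pt stand mm [ -18.3 -140.7  302.8] roterr deg [-0.43 -0.23 -0.07] j [-0.32  0.42  1.24  0.    1.49 -0.49] F [-0.4  0.2 -0.6] w 51.4
[-0.0028  0.0011  0.0908] [-0.4257 -0.2306 -0.0652]
pawl_pin [ -17.6 -120.9  216.7] 0.82
pawl [ -16.4 -120.   218.6] 0.88
pawl [  3.5 -38.7 226.5] 0.26
crank_centre [  0.9 -40.6 224.9] 0.82
crank_centre [  19.3 -336.8    5.4] 0.24
hatch_bar [105.4 -32.  179.9] 0.56
833 [ -25.2865 -163.9836  212.0936] [ -11.3737 -132.006   221.4297] [ -18.6526 -147.5581  218.5636]
```

Call:
send_rows --moves '[{"delta_rot": [0,0,0],"delta_pos": [-0.004,0.0,0.04],"hand": 0.6},{"delta_rot": [0,0,0],"delta_pos": [-0.004,0.0,0.07],"hand": 0.6},{"delta_rot": [0,0,0],"delta_pos": [-0.004,0.0,0.089],"hand": 0.6},{"delta_rot": [0,0,0],"delta_pos": [-0.004,0.0,0.089],"hand": 0.6},{"delta_rot": [0,0,0],"delta_pos": [-0.004,0.0,0.089],"hand": 0.0},{"delta_rot": [0,0,0],"delta_pos": [-0.004,0.0,0.089],"hand": 0.0},{"delta_rot": [0,0,0],"delta_pos": [-0.004,0.0,0.089],"hand": 0.0},{"delta_rot": [0,0,0],"delta_pos": [-0.004,0.0,0.089],"hand": 0.0}]' --squeeze 25

```text
t: 4.25
position: [0.596, -0.1594, 0.2022]
tool_rot: [2.018, 2.406, 0.0]
force: [-7.9, 0.4, 6.9]
grip_width: 0.0127
gripper_force: 24.6
```

```bash
cat >> k.py <<'E'
def arc(cx,cz,r,a0,a1,n):
    """tool-frame [ty,tz] mm of an arc about (cx,cz), angles from +x up over to -x, relative to start"""
    a=np.linspace(a0,a1,n+1)[1:]
    return np.c_[r*(np.cos(a)-np.cos(a0)),-r*(np.sin(a)-np.sin(a0))].round(1)
E
python3 - <<'E'
from k import *
g=where(); d=g-[-68,0,206]; print(np.hypot(d[0],d[2]),np.arctan2(d[2],d[0]))
print(arc(-68,206,50.4,.12,2.0,14).tolist())
E
```

```text
t 4.25 grasp pt stand mm [ -17.4 -144.7  220.9] roterr deg [ 0.05  0.05 -0.01] j [-0.32  0.47  1.35 -0.    1.32 -0.5 ] F [-7.8  1.8  6.9] w 12.7
52.742834517972305 0.285553428563778
[[-1.3, -6.6], [-3.4, -13.1], [-6.4, -19.1], [-10.1, -24.8], [-14.6, -29.8], [-19.7, -34.2], [-25.4, -37.9], [-31.5, -40.8], [-37.9, -42.9], [-44.6, -44.1], [-51.4, -44.3], [-58.1, -43.7], [-64.7, -42.2], [-71.0, -39.8]]
```

Call:
send_rows --moves '[{"delta_rot": [0,0,0],"delta_pos": [0,-0.001,0.0],"hand": 0.4},{"delta_rot": [0,0,0],"delta_pos": [0,-0.001,0.003],"hand": 0.4},{"delta_rot": [0,0,0],"delta_pos": [0,-0.001,0.008],"hand": 0.4},{"delta_rot": [0,0,0],"delta_pos": [0,-0.001,0.008],"hand": 0.2},{"delta_rot": [0,0,0],"delta_pos": [0,-0.001,0.008],"hand": 0.0},{"delta_rot": [0,0,0],"delta_pos": [0,-0.001,0.008],"hand": 0.0},{"delta_rot": [0,0,0],"delta_pos": [0,-0.001,0.008],"hand": 0.0}]' --squeeze 25

```text
t: 4.95
position: [0.5956, -0.1593, 0.1924]
tool_rot: [2.018, 2.406, 0.001]
force: [5.6, 1.1, -1.9]
grip_width: 0.013
gripper_force: 25.5
```

Run:
```python
from k import *
g=where()
```

```text
t 4.95 grasp pt stand mm [ -17.8 -144.5  211.1] roterr deg [ 0.07  0.01 -0.  ] j [-0.32  0.48  1.37  0.    1.3  -0.5 ] F [ 5.7  0.1 -1.9] w 13.0
```

Gripped. Swinging the pawl along its arc.

Call:
send_rows --moves '[{"delta_rot": [0,0,0],"delta_pos": [0,-0.0013,-0.0066],"hand": 0.0},{"delta_rot": [0,0,0],"delta_pos": [0,-0.0034,-0.0131],"hand": 0.0},{"delta_rot": [0,0,0],"delta_pos": [0,-0.0064,-0.0191],"hand": 0.0},{"delta_rot": [0,0,0],"delta_pos": [0,-0.0101,-0.0248],"hand": 0.0},{"delta_rot": [0,0,0],"delta_pos": [0,-0.0146,-0.0298],"hand": 0.0},{"delta_rot": [0,0,0],"delta_pos": [0,-0.0197,-0.0342],"hand": 0.0},{"delta_rot": [0,0,0],"delta_pos": [0,-0.0254,-0.0379],"hand": 0.0},{"delta_rot": [0,0,0],"delta_pos": [0,-0.0315,-0.0408],"hand": 0.0},{"delta_rot": [0,0,0],"delta_pos": [0,-0.0315,-0.0408],"hand": 0.0},{"delta_rot": [0,0,0],"delta_pos": [0,-0.0315,-0.0408],"hand": 0.0}]'

```text
t: 5.95
position: [0.5656, -0.1648, 0.2358]
tool_rot: [2.015, 2.403, 0.005]
force: [6.6, 4.0, 14.5]
grip_width: 0.0129
gripper_force: 25.9
```

Run:
```python
from k import *
g=where(); d=g-[-68,0,206]; a=np.arctan2(d[2],d[0]); print(np.hypot(d[0],d[2]),a)
print(arc(-68,206,50.4,a,2.02,6).tolist())
```

```text
t 5.95 grasp pt stand mm [ -48.4 -144.7  254.5] roterr deg [0.36 0.13 0.01] j [-0.35  0.38  1.4   0.    1.35 -0.52] F [ 7.2  2.8 14.5] w 12.9
52.34423391428304 1.187310326248325
[[-6.6, -2.2], [-13.5, -3.4], [-20.5, -3.6], [-27.5, -2.9], [-34.3, -1.3], [-40.7, 1.3]]
```

Call:
send_rows --moves '[{"delta_rot": [0,0,0],"delta_pos": [0,-0.0066,-0.003],"hand": 0.0},{"delta_rot": [0,0,0],"delta_pos": [0,-0.0135,-0.005],"hand": 0.0},{"delta_rot": [0,0,0],"delta_pos": [0,-0.0205,-0.0055],"hand": 0.0},{"delta_rot": [0,0,0],"delta_pos": [0,-0.0275,-0.005],"hand": 0.0},{"delta_rot": [0,0,0],"delta_pos": [0,-0.0343,-0.0035],"hand": 0.0},{"delta_rot": [0,0,0],"delta_pos": [0,-0.04,-0.001],"hand": 0.0},{"delta_rot": [0,0,0],"delta_pos": [0,-0.04,-0.001],"hand": 0.0},{"delta_rot": [0,0,0],"delta_pos": [0,-0.04,-0.001],"hand": 0.0}]'

```text
t: 6.75
position: [0.525, -0.1719, 0.2344]
tool_rot: [2.018, 2.405, 0.002]
force: [6.2, 2.2, 6.8]
grip_width: 0.013
gripper_force: 25.6
```

Run:
```python
from k import *
g=where(); d=g-[-68,0,206]; a=np.arctan2(d[2],d[0]); print(np.hypot(d[0],d[2]),a)
```

```text
t 6.75 grasp pt stand mm [ -89.5 -144.7  253.1] roterr deg [ 0.1   0.04 -0.01] j [-0.38  0.3   1.51  0.    1.33 -0.56] F [6.4 1.1 6.8] w 13.0
51.828052493206485 1.9995775790704085
```

Call:
send_rows --moves '[{"delta_rot": [0,0,0],"delta_pos": [0,0,0],"hand": 0.6},{"delta_rot": [0,0,0],"delta_pos": [0,0,0],"hand": 0.6},{"delta_rot": [0,0,0],"delta_pos": [0,0,0],"hand": 0.6},{"delta_rot": [0,0,0],"delta_pos": [0,0,-0.04],"hand": 0.6},{"delta_rot": [0,0,0],"delta_pos": [0,0.02,-0.08],"hand": 0.6},{"delta_rot": [0,0,0],"delta_pos": [0.05,0.04,-0.08],"hand": 0.6},{"delta_rot": [0,0,0],"delta_pos": [0.1,0.06,-0.08],"hand": 0.6},{"delta_rot": [0,0,0],"delta_pos": [0.15,0.079,-0.08],"hand": 0.6},{"delta_rot": [0,0,0],"delta_pos": [0.15,0.079,-0.08],"hand": 0.6}]'

```text
t: 7.65
position: [0.5765, -0.0064, 0.3135]
tool_rot: [-2.014, -2.41, 0.0]
force: [0.2, -0.0, -0.2]
grip_width: 0.0514
gripper_force: 0.0
```

Run:
```python
from k import *
where()
c=imaging.capture("side"); l=(pts(c).reshape(-1,3)-o)@RS*1000
m=(l[:,1]<-128)&(l[:,1]>-166)&(l[:,2]>200)&(l[:,2]<275)&(l[:,0]<20)&(l[:,0]>-130); g=l[m]; print("pin",m.sum(),g.min(0),g.max(0),np.median(g,0))
c=imaging.capture("wrist")
st,Rt,p=tool(); T=np.eye(4); T[:3,:3]=Rt; T[:3,3]=p; l=(pts(c,T@c["mount"]).reshape(-1,3)-o)@RS*1000
m=(l[:,1]>125)&(l[:,1]<168)&(l[:,2]>200)&(l[:,2]<240)&(abs(l[:,0])<60); g=l[m]; print("crank",m.sum(),g.min(0) if m.sum() else 0,g.max(0) if m.sum() else 0,np.median(g,0))
```

```text
t 7.65 grasp pt stand mm [ -9.9   9.4 332.2] roterr deg [-0.06 -0.04  0.2 ] j [-0.07  0.31  1.31  0.    1.52 -0.25] F [ 0.2 -0.  -0.2] w 51.4
pin 58 [-101.1931 -165.2088  244.801 ] [ -82.3332 -128.2463  261.6811] [ -95.1822 -149.1879  254.4852]
crank 1642 [-20.8727 125.0363 216.9881] [  0.9372 155.603  231.965 ] [-10.2201 139.381  228.327 ]
```

Call:
send_rows --moves '[{"delta_rot": [0,0,0],"delta_pos": [0.05,0,0],"hand": 0.6},{"delta_rot": [0,0,0],"delta_pos": [0.1,0,0],"hand": 0.6},{"delta_rot": [0,0,0],"delta_pos": [0.143,0,0.01],"hand": 0.6},{"delta_rot": [0,0,0],"delta_pos": [0.143,0,0.05],"hand": 0.6},{"delta_rot": [0,0,0],"delta_pos": [0.143,0,0.09],"hand": 0.6},{"delta_rot": [0,0,0],"delta_pos": [0.143,0,0.112],"hand": 0.6},{"delta_rot": [0,0,0],"delta_pos": [0.143,0,0.112],"hand": 0.6},{"delta_rot": [0,0,0],"delta_pos": [0.143,0,0.112],"hand": 0.0},{"delta_rot": [0,0,0],"delta_pos": [0.143,0,0.112],"hand": 0.0},{"delta_rot": [0,0,0],"delta_pos": [0.143,0,0.112],"hand": 0.0}]' --squeeze 40

```text
t: 8.75
position: [0.5525, 0.1298, 0.204]
tool_rot: [2.018, 2.404, 0.003]
force: [2.3, -3.8, 5.8]
grip_width: 0.0209
gripper_force: 39.1
```

Run:
```python
from k import *
g=where(); d=g-[0,0,150]; a=np.arctan2(d[2],d[0]); print(np.hypot(d[0],d[2]),a,"drum",np.pi/2-a+1.2915)
r=70
print(arc(0,150,r,a,np.pi/2+1.2915-.04,14).tolist(), r*np.cos(np.pi/2+1.2515),150+r*np.sin(np.pi/2+1.2515))
```

```text
t 8.75 grasp pt stand mm [-10.  147.7 222.7] roterr deg [ 0.2   0.04 -0.04] j [ 0.17  0.36  1.51 -0.    1.27 -0.01] F [ 1.6 -4.1  5.8] w 20.9
73.37250751478003 1.70752141144733 drum 1.1547749153475666
[[-5.5, 1.0], [-10.9, 2.4], [-16.1, 4.2], [-21.2, 6.5], [-26.1, 9.1], [-30.8, 12.2], [-35.2, 15.5], [-39.4, 19.3], [-43.2, 23.3], [-46.7, 27.7], [-49.8, 32.3], [-52.6, 37.1], [-55.0, 42.2], [-56.9, 47.4]] -66.46195745800196 171.97289718837135
```

Call:
send_rows --moves '[{"delta_rot": [0,0,0],"delta_pos": [0,-0.0055,0.001],"hand": 0},{"delta_rot": [0,0,0],"delta_pos": [0,-0.0109,0.0024],"hand": 0},{"delta_rot": [0,0,0],"delta_pos": [0,-0.0161,0.0042],"hand": 0},{"delta_rot": [0,0,0],"delta_pos": [0,-0.0212,0.0065],"hand": 0},{"delta_rot": [0,0,0],"delta_pos": [0,-0.0261,0.0091],"hand": 0},{"delta_rot": [0,0,0],"delta_pos": [0,-0.0308,0.0122],"hand": 0},{"delta_rot": [0,0,0],"delta_pos": [0,-0.0352,0.0155],"hand": 0},{"delta_rot": [0,0,0],"delta_pos": [0,-0.0394,0.0193],"hand": 0},{"delta_rot": [0,0,0],"delta_pos": [0,-0.0432,0.0233],"hand": 0},{"delta_rot": [0,0,0],"delta_pos": [0,-0.0432,0.0233],"hand": 0}]'

```text
t: 9.75
position: [0.5095, 0.1223, 0.179]
tool_rot: [2.018, 2.405, 0.001]
force: [6.4, -4.4, -9.1]
grip_width: 0.021
gripper_force: 39.5
```

Run:
```python
from k import *
g=where(); d=g-[0,0,150]; a=np.arctan2(d[2],d[0]); print(np.hypot(d[0],d[2]),a,"drum",np.pi/2-a+1.2915)
r=70
print(arc(0,150,r,a,np.pi/2+1.2915-.04,5).tolist())
```

```text
t 9.75 grasp pt stand mm [-53.6 147.8 197.7] roterr deg [ 0.11  0.05 -0.03] j [ 0.17  0.29  1.66 -0.    1.19 -0.01] F [ 5.6 -5.5 -9.1] w 21.0
71.74755709424477 2.414628037338665 drum 0.4476682894562316
[[-3.6, 4.4], [-6.9, 9.1], [-9.7, 14.1], [-12.1, 19.2], [-14.2, 24.5]]
```

Call:
send_rows --moves '[{"delta_rot": [0,0,0],"delta_pos": [0,-0.0034,0.0044],"hand": 0},{"delta_rot": [0,0,0],"delta_pos": [0,-0.0065,0.0091],"hand": 0},{"delta_rot": [0,0,0],"delta_pos": [0,-0.0093,0.0141],"hand": 0},{"delta_rot": [0,0,0],"delta_pos": [0,-0.0117,0.0192],"hand": 0},{"delta_rot": [0,0,0],"delta_pos": [0,-0.0138,0.0245],"hand": 0},{"delta_rot": [0,0,0],"delta_pos": [0,-0.0138,0.0245],"hand": 0},{"delta_rot": [0,0,0],"delta_pos": [0,-0.0138,0.0245],"hand": 0}]'

```text
t: 10.45
position: [0.497, 0.1201, 0.1551]
tool_rot: [2.017, 2.404, 0.005]
force: [12.6, -2.5, -6.8]
grip_width: 0.0208
gripper_force: 39.8
```

```bash
cat > chk.py <<'E'
from k import *
g=where(); d=g-[0,0,150]; a=np.arctan2(d[2],d[0]); print(np.hypot(d[0],d[2]),a,"drum",np.pi/2-a+1.2915)
for cam in ["scene","side"]:
    c=imaging.capture(cam); l=(pts(c).reshape(-1,3)-o)@RS*1000
    save("c_"+cam,c)
    m=(abs(l[:,1])<32)&(l[:,2]>262)&(l[:,2]<285)&(abs(l[:,0]-26)<40); g=l[m]
    if m.sum(): print(cam,"bar",m.sum(),g.min(0),g.max(0),np.median(g,0))
    m=(abs(l[:,1])<55)&(l[:,2]>215)&(l[:,2]<255)&(l[:,0]>-50)&(l[:,0]<45); g=l[m]
    if m.sum()>20:
        for _ in range(4):
            p=np.polyfit(g[:,0],g[:,2],1); e=g[:,2]-np.polyval(p,g[:,0]); g=g[abs(e)<max(2,e.std()*1.5)]
        print(cam,"top slope rad (drum+ = far side down)",-p[0],"z0",p[1],len(g),g[:,0].min(),g[:,0].max())
E
python3 chk.py
```

```text
t 10.45 grasp pt stand mm [-66.3 147.8 173.8] roterr deg [ 0.26  0.05 -0.03] j [ 0.17  0.29  1.72 -0.    1.13 -0.01] F [12.  -4.7 -6.8] w 20.8
70.44247590533347 2.7971116876089974 drum 0.06518463918589923
scene bar 79 [ 25.0456 -31.0416 270.1482] [ 36.3221  30.7108 280.309 ] [ 33.0014  -1.7086 276.8211]
scene top slope rad (drum+ = far side down) 0.050078553645441524 z0 235.28886234459142 471 -40.850217298647735 44.248979052004266
side bar 66 [ 17.3269 -31.5275 267.0106] [ 34.2431  30.5418 281.518 ] [ 23.2038  -1.8183 275.1675]
side top slope rad (drum+ = far side down) 0.019279151846165826 z0 234.18888977186904 370 -49.634681508460176 41.12018832206371
```

Call:
send_rows --moves '[{"delta_rot": [0,0,0],"delta_pos": [0,0,0.0015],"hand": 0},{"delta_rot": [0,0,0],"delta_pos": [0,0,0.0015],"hand": 0},{"delta_rot": [0,0,0],"delta_pos": [0,0,0.0015],"hand": 0.6},{"delta_rot": [0,0,0],"delta_pos": [0,0,0.0015],"hand": 0.6},{"delta_rot": [0,0,0],"delta_pos": [0,0,0.0015],"hand": 0.6},{"delta_rot": [0,0,0],"delta_pos": [0,0,-0.03],"hand": 0.6},{"delta_rot": [0,0,0],"delta_pos": [0,0,-0.08],"hand": 0.6},{"delta_rot": [0,0,0],"delta_pos": [0,0,-0.13],"hand": 0.6},{"delta_rot": [0,0,0],"delta_pos": [-0.03,0,-0.16],"hand": 0.6},{"delta_rot": [0,0,0],"delta_pos": [-0.08,-0.01,-0.16],"hand": 0.6}]'

```text
t: 11.55
position: [0.5006, 0.0416, 0.3188]
tool_rot: [2.011, 2.406, 0.008]
force: [1.5, -0.2, -1.4]
grip_width: 0.0517
gripper_force: 0.0
```

Call:
send_rows --moves '[{"delta_rot": [0,0,0],"delta_pos": [-0.05,-0.01,0],"hand": 0.6},{"delta_rot": [0,0,0],"delta_pos": [-0.1,-0.014,0],"hand": 0.6},{"delta_rot": [0,0,0],"delta_pos": [-0.15,-0.014,0],"hand": 0.6},{"delta_rot": [0,0,0],"delta_pos": [-0.2,-0.014,0],"hand": 0.6},{"delta_rot": [0,0,0],"delta_pos": [-0.212,-0.014,0],"hand": 0.6},{"delta_rot": [0,0,0],"delta_pos": [-0.212,-0.014,0],"hand": 0.6},{"delta_rot": [0,0,0],"delta_pos": [-0.212,-0.014,0],"hand": 0.6}]'

```text
t: 12.25
position: [0.5225, -0.1693, 0.3142]
tool_rot: [-2.019, -2.407, -0.0]
force: [-0.6, 0.4, 0.5]
grip_width: 0.0513
gripper_force: 0.0
```

Run:
```python
exec(open("chk.py").read())
st,Rt,p=tool(); c=imaging.capture("wrist"); T=np.eye(4); T[:3,:3]=Rt; T[:3,3]=p; l=(pts(c,T@c["mount"]).reshape(-1,3)-o)@RS*1000
m=(l[:,1]<-132)&(l[:,1]>-164)&(l[:,2]>235)&(l[:,2]<270)&(l[:,0]<-50)&(l[:,0]>-130); g=l[m]; print("pin",m.sum(),g.min(0),g.max(0),np.median(g,0))
cc=cv2.imread("pics/c_scene.png")[150:330,200:380]; dd=cv2.imread("pics/c_side.png")[150:290,220:360]
cv2.imwrite("pics/chk1.png",np.hstack([cv2.resize(cc,(400,400)),cv2.resize(dd,(400,400))]))
```

```text
t 12.25 grasp pt stand mm [ -91.5 -141.7  332.9] roterr deg [-0.01 -0.02  0.01] j [-0.38  0.25  1.39  0.    1.5  -0.56] F [-0.5  0.5  0.5] w 51.3
204.53911579647357 2.0345439776057104 drum 0.8277523491891863
scene bar 79 [ 21.8796 -31.6671 268.7744] [ 35.5724  30.9284 281.8656] [ 30.5965  -2.9229 277.2002]
scene top slope rad (drum+ = far side down) 0.033909497425034664 z0 235.30932376224297 457 -42.566796618509976 44.91974854066622
side bar 5 [ 17.3748  27.2004 262.5877] [ 21.7841  31.3093 277.6867] [ 18.0815  31.0495 271.988 ]
side top slope rad (drum+ = far side down) -0.008232790496834784 z0 234.42753155473926 156 -49.55259004784978 37.84876437920333
pin 850 [ -96.5387 -163.9415  249.8764] [ -83.186  -132.0605  259.7117] [ -90.2747 -147.1927  257.1531]
```

View pics/chk1.png

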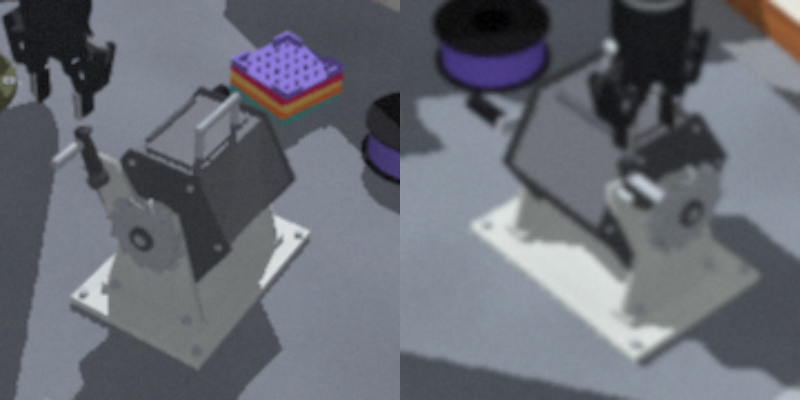

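The barrel's hatch (left half, bar at (215,125)) is up and level, and the pawl stands back with its pin at (70,155). Regripping the pin.

Call:
send_rows --moves '[{"delta_rot": [0,0,0],"delta_pos": [-0.002,0.001,0.04],"hand": 0.6},{"delta_rot": [0,0,0],"delta_pos": [-0.002,0.001,0.07],"hand": 0.6},{"delta_rot": [0,0,0],"delta_pos": [-0.002,0.001,0.08],"hand": 0.6},{"delta_rot": [0,0,0],"delta_pos": [-0.002,0.001,0.08],"hand": 0.6},{"delta_rot": [0,0,0],"delta_pos": [-0.002,0.001,0.08],"hand": 0.0},{"delta_rot": [0,0,0],"delta_pos": [-0.002,0.001,0.08],"hand": 0.0},{"delta_rot": [0,0,0],"delta_pos": [-0.002,0.001,0.08],"hand": 0.0},{"delta_rot": [0,0,0],"delta_pos": [-0.002,0.001,0.08],"hand": 0.0}]' --squeeze 25

```text
t: 13.2
position: [0.525, -0.172, 0.2358]
tool_rot: [2.017, 2.404, 0.003]
force: [5.8, 0.9, 3.6]
grip_width: 0.0128
gripper_force: 24.4
```

Run:
```python
from k import *
g=where(); d=g-[-68,0,206]; a=np.arctan2(d[2],d[0]); print(np.hypot(d[0],d[2]),a)
print(arc(-68,206,51.5,a,.12,16).tolist())
```

```text
t 13.2 grasp pt stand mm [ -89.6 -144.8  254.5] roterr deg [0.22 0.09 0.  ] j [-0.38  0.3   1.51  0.    1.33 -0.56] F [ 5.9 -0.2  3.6] w 12.8
53.10518174282031 1.9894092972501238
[[5.6, -2.1], [11.5, -3.6], [17.4, -4.3], [23.4, -4.4], [29.4, -3.7], [35.3, -2.4], [41.0, -0.4], [46.3, 2.3], [51.4, 5.5], [56.0, 9.4], [60.2, 13.7], [63.8, 18.5], [66.8, 23.7], [69.2, 29.2], [71.0, 35.0], [72.1, 40.9]]
```

Call:
send_rows --moves '[{"delta_rot": [0,0,0],"delta_pos": [0,0.0056,-0.0021],"hand": 0},{"delta_rot": [0,0,0],"delta_pos": [0,0.0115,-0.0036],"hand": 0},{"delta_rot": [0,0,0],"delta_pos": [0,0.0174,-0.0043],"hand": 0},{"delta_rot": [0,0,0],"delta_pos": [0,0.0234,-0.0044],"hand": 0},{"delta_rot": [0,0,0],"delta_pos": [0,0.0294,-0.0037],"hand": 0},{"delta_rot": [0,0,0],"delta_pos": [0,0.0353,-0.0024],"hand": 0},{"delta_rot": [0,0,0],"delta_pos": [0,0.041,-0.0004],"hand": 0},{"delta_rot": [0,0,0],"delta_pos": [0,0.0463,0.0023],"hand": 0},{"delta_rot": [0,0,0],"delta_pos": [0,0.0514,0.0055],"hand": 0},{"delta_rot": [0,0,0],"delta_pos": [0,0.0514,0.0055],"hand": 0}]'

```text
t: 14.2
position: [0.5752, -0.163, 0.2283]
tool_rot: [2.019, 2.407, 0.0]
force: [-0.5, -2.9, 2.0]
grip_width: 0.0127
gripper_force: 26.5
```

Run:
```python
from k import *
g=where(); d=g-[-68,0,206]; a=np.arctan2(d[2],d[0]); print(np.hypot(d[0],d[2]),a)
print(arc(-68,206,51,a,.12,8).tolist())
```

```text
t 14.2 grasp pt stand mm [ -38.5 -144.7  247. ] roterr deg [0.02 0.01 0.  ] j [-0.34  0.41  1.38  0.    1.35 -0.51] F [-1.  -2.8  2. ] w 12.7
50.479089508640094 0.9471358125126329
[[4.1, 3.3], [7.9, 7.0], [11.2, 11.1], [14.1, 15.5], [16.6, 20.1], [18.5, 25.0], [19.9, 30.1], [20.8, 35.3]]
```

Call:
send_rows --moves '[{"delta_rot": [0,0,0],"delta_pos": [0,0.0041,0.0033],"hand": 0},{"delta_rot": [0,0,0],"delta_pos": [0,0.0079,0.007],"hand": 0},{"delta_rot": [0,0,0],"delta_pos": [0,0.0112,0.0111],"hand": 0},{"delta_rot": [0,0,0],"delta_pos": [0,0.0141,0.0155],"hand": 0},{"delta_rot": [0,0,0],"delta_pos": [0,0.0166,0.0201],"hand": 0},{"delta_rot": [0,0,0],"delta_pos": [0,0.0185,0.025],"hand": 0},{"delta_rot": [0,0,0],"delta_pos": [0,0.0199,0.0301],"hand": 0},{"delta_rot": [0,0,0],"delta_pos": [0,0.0206,0.0335],"hand": 0},{"delta_rot": [0,0,0],"delta_pos": [0,0.0206,0.0335],"hand": 0}]'

```text
t: 15.1
position: [0.5951, -0.1595, 0.1949]
tool_rot: [2.019, 2.407, 0.0]
force: [0.5, -1.1, 1.0]
grip_width: 0.0128
gripper_force: 28.3
```

Run:
```python
from k import *
g=where(); d=g-[-68,0,206]; a=np.arctan2(d[2],d[0]); print(np.hypot(d[0],d[2]),a)
```

```text
t 15.1 grasp pt stand mm [ -18.3 -144.6  213.6] roterr deg [ 0.02  0.   -0.  ] j [-0.32  0.48  1.36  0.    1.3  -0.5 ] F [ 0.3 -1.2  1. ] w 12.8
50.24823292858046 0.15143250400215988
```

Call:
send_rows --moves '[{"delta_rot": [0,0,0],"delta_pos": [0,0,0],"hand": 0.6},{"delta_rot": [0,0,0],"delta_pos": [0,0,0],"hand": 0.6},{"delta_rot": [0,0,0],"delta_pos": [0,0,0],"hand": 0.6},{"delta_rot": [0,0,0],"delta_pos": [0,0,-0.04],"hand": 0.6},{"delta_rot": [0,0,0],"delta_pos": [0,0,-0.09],"hand": 0.6},{"delta_rot": [0,0,0],"delta_pos": [0,0,-0.14],"hand": 0.6},{"delta_rot": [0,0,0],"delta_pos": [0,0,-0.14],"hand": 0.6},{"delta_rot": [0,0,0],"delta_pos": [0,0,-0.14],"hand": 0.6}]'

```text
t: 15.9
position: [0.595, -0.1595, 0.3363]
tool_rot: [2.018, 2.405, 0.001]
force: [0.5, -0.1, -0.4]
grip_width: 0.0512
gripper_force: 0.0
```

```bash
cat > chk2.py <<'E'
from k import *
where()
st,Rt,p=tool(); c=imaging.capture("wrist"); T=np.eye(4); T[:3,:3]=Rt; T[:3,3]=p; l=(pts(c,T@c["mount"]).reshape(-1,3)-o)@RS*1000
m=(l[:,1]<-132)&(l[:,1]>-164)&(l[:,2]>203)&(l[:,2]<270)&(l[:,0]<20)&(l[:,0]>-60); g=l[m]; print("pin",m.sum(),g.min(0),g.max(0),np.median(g,0))
m=(abs(l[:,1])<35)&(l[:,2]>262)&(l[:,2]<290)&(abs(l[:,0]-26)<40); g=l[m]
if m.sum(): print("bar",m.sum(),g.min(0),g.max(0),np.median(g,0))
save("w_%d"%(st["t"]*10),c)
E
python3 chk2.py
python3 - <<'E'
from k import *
for cam in ["scene","side"]:
    c=imaging.capture(cam); l=(pts(c).reshape(-1,3)-o)@RS*1000; save("d_"+cam,c)
    m=(l[:,1]<-132)&(l[:,1]>-164)&(l[:,2]>203)&(l[:,2]<270)&(l[:,0]<20)&(l[:,0]>-60); g=l[m]; print(cam,"pin",m.sum(),g.min(0),g.max(0),np.median(g,0))
cc=cv2.imread("pics/d_scene.png")[200:290,220:310]; dd=cv2.imread("pics/d_side.png")[180:270,260:350]
cv2.imwrite("pics/chk2.png",np.hstack([cv2.resize(cc,(400,400),interpolation=2),cv2.resize(dd,(400,400),interpolation=2)]))
E
```

```text
t 15.9 grasp pt stand mm [ -18.5 -144.6  355. ] roterr deg [ 0.11  0.05 -0.  ] j [-0.32  0.4   1.15  0.    1.59 -0.5 ] F [ 0.5 -0.2 -0.4] w 51.2
pin 565 [ -24.7322 -163.9369  211.5267] [ -11.4206 -132.0682  219.908 ] [ -18.5507 -147.8285  217.5395]
bar 1197 [ 20.0301 -34.9625 270.7813] [ 32.3651  -5.7469 280.6502] [ 25.0011 -20.3709 277.5066]
scene pin 60 [ -23.3607 -163.9107  207.9066] [  -8.7322 -132.1619  222.2807] [ -13.1661 -148.406   217.2723]
side pin 44 [ -30.4078 -163.7872  206.2078] [ -14.6978 -132.0132  222.694 ] [ -23.8696 -148.0287  214.916 ]
```

View pics/chk2.png

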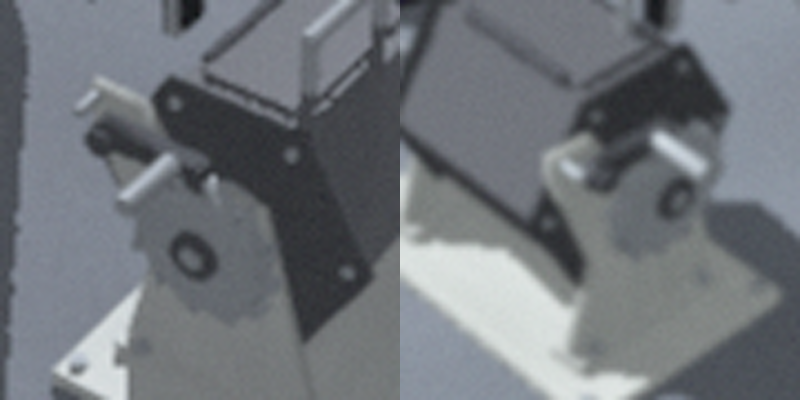

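The left half shows the pawl lying in a tooth gap, with its tip at (205,185) and pin at (150,180). The pin height matches pawl = 0. Next is the hatch bar.

Call:
send_rows --moves '[{"delta_rot": [0,0,0],"delta_pos": [0.045,0.014,0],"hand": 0.6},{"delta_rot": [0,0,0],"delta_pos": [0.09,0.028,0],"hand": 0.6},{"delta_rot": [0,0,0],"delta_pos": [0.1446,0.045,0],"hand": 0.6},{"delta_rot": [0,0,0],"delta_pos": [0.1446,0.045,0.01],"hand": 0.6},{"delta_rot": [0,0,0],"delta_pos": [0.1446,0.045,0.04],"hand": 0.6},{"delta_rot": [0,0,0],"delta_pos": [0.1446,0.045,0.07],"hand": 0.6},{"delta_rot": [0,0,0],"delta_pos": [0.1446,0.045,0.081],"hand": 0.6},{"delta_rot": [0,0,0],"delta_pos": [0.1446,0.045,0.081],"hand": 0.4},{"delta_rot": [0,0,0],"delta_pos": [0.1446,0.045,0.081],"hand": 0.4}]'

```text
t: 16.95
position: [0.6143, -0.0096, 0.2553]
tool_rot: [2.019, 2.406, 0.001]
force: [-1.0, 0.0, 0.3]
grip_width: 0.0341
gripper_force: 0.0
```

Call:
send_rows --moves '[{"delta_rot": [0,0,0],"delta_pos": [0,0,0],"hand": 0.0},{"delta_rot": [0,0,0],"delta_pos": [0,0,0],"hand": 0.0},{"delta_rot": [0,0,0],"delta_pos": [0,0,0],"hand": 0.0},{"delta_rot": [0,0,0],"delta_pos": [0,0,0],"hand": 0.0}]' --squeeze 30

```text
t: 17.35
position: [0.6144, -0.0094, 0.2556]
tool_rot: [2.018, 2.405, 0.002]
force: [0.8, -0.5, 7.2]
grip_width: 0.0108
gripper_force: 29.3
```

Run:
```python
from k import *
g=where(); d=g-[-40,0,233]; a=np.arctan2(d[2],d[0]); print(np.hypot(d[0],d[2]),a)
print(arc(-40,233,77.2,a,2.41,18).tolist())
```

```text
t 17.35 grasp pt stand mm [ 26.8  -0.2 274.3] roterr deg [ 0.14  0.04 -0.01] j [-0.07  0.43  1.29 -0.    1.42 -0.25] F [ 0.7 -0.6  7.2] w 10.8
78.53730252297684 0.554320829585049
[[-4.5, -6.5], [-9.7, -12.6], [-15.5, -18.1], [-21.8, -22.9], [-28.6, -27.1], [-35.7, -30.5], [-43.2, -33.2], [-50.9, -35.1], [-58.8, -36.3], [-66.8, -36.6], [-74.7, -36.0], [-82.5, -34.7], [-90.2, -32.6], [-97.6, -29.6], [-104.7, -26.0], [-111.3, -21.6], [-117.5, -16.6], [-123.1, -10.9]]
```

Call:
send_rows --moves '[{"delta_rot": [0,0,0],"delta_pos": [0,-0.0045,-0.0065],"hand": 0},{"delta_rot": [0,0,0],"delta_pos": [0,-0.0097,-0.0126],"hand": 0},{"delta_rot": [0,0,0],"delta_pos": [0,-0.0155,-0.0181],"hand": 0},{"delta_rot": [0,0,0],"delta_pos": [0,-0.0218,-0.0229],"hand": 0},{"delta_rot": [0,0,0],"delta_pos": [0,-0.0286,-0.0271],"hand": 0},{"delta_rot": [0,0,0],"delta_pos": [0,-0.0357,-0.0305],"hand": 0},{"delta_rot": [0,0,0],"delta_pos": [0,-0.0432,-0.0332],"hand": 0},{"delta_rot": [0,0,0],"delta_pos": [0,-0.0509,-0.0351],"hand": 0},{"delta_rot": [0,0,0],"delta_pos": [0,-0.0588,-0.0363],"hand": 0},{"delta_rot": [0,0,0],"delta_pos": [0,-0.0588,-0.0363],"hand": 0}]'

```text
t: 18.35
position: [0.5559, -0.0196, 0.2926]
tool_rot: [2.017, 2.404, 0.003]
force: [3.2, -1.0, 7.9]
grip_width: 0.0107
gripper_force: 30.6
```

Run:
```python
from k import *
g=where(); d=g-[-40,0,233]; a=np.arctan2(d[2],d[0]); print(np.hypot(d[0],d[2]),a)
print(arc(-40,233,77.2,a,2.41,10).tolist())
```

```text
t 18.35 grasp pt stand mm [-32.7  -0.1 311.3] roterr deg [ 0.21  0.05 -0.01] j [-0.1   0.27  1.41  0.    1.45 -0.28] F [ 3.  -1.6  7.9] w 10.7
78.6736514777475 1.4775402687220547
[[-7.2, -0.3], [-14.4, -0.0], [-21.5, 1.0], [-28.5, 2.7], [-35.3, 5.0], [-41.9, 7.9], [-48.2, 11.4], [-54.1, 15.5], [-59.6, 20.2], [-64.6, 25.3]]
```

Call:
send_rows --moves '[{"delta_rot": [0,0,0],"delta_pos": [0,-0.0072,0],"hand": 0},{"delta_rot": [0,0,0],"delta_pos": [0,-0.0144,0.0],"hand": 0},{"delta_rot": [0,0,0],"delta_pos": [0,-0.0215,0.001],"hand": 0},{"delta_rot": [0,0,0],"delta_pos": [0,-0.0285,0.0027],"hand": 0},{"delta_rot": [0,0,0],"delta_pos": [0,-0.0353,0.005],"hand": 0},{"delta_rot": [0,0,0],"delta_pos": [0,-0.0419,0.0079],"hand": 0},{"delta_rot": [0,0,0],"delta_pos": [0,-0.0482,0.0114],"hand": 0},{"delta_rot": [0,0,0],"delta_pos": [0,-0.0541,0.0155],"hand": 0},{"delta_rot": [0,0,0],"delta_pos": [0,-0.0596,0.0202],"hand": 0},{"delta_rot": [0,0,0],"delta_pos": [0,-0.0596,0.0202],"hand": 0}]'

```text
t: 19.35
position: [0.4967, -0.03, 0.2709]
tool_rot: [2.019, 2.407, -0.0]
force: [-2.3, -2.7, 3.9]
grip_width: 0.0105
gripper_force: 33.4
```

Run:
```python
from k import *
g=where(); d=g-[-40,0,233]; a=np.arctan2(d[2],d[0]); print(np.hypot(d[0],d[2]),a)
print(arc(-40,233,77.2,a,2.5,4).tolist())
```

```text
t 19.35 grasp pt stand mm [-92.7   0.  289.6] roterr deg [ 0.    0.02 -0.01] j [-0.13  0.15  1.61 -0.    1.38 -0.31] F [-2.7 -2.2  3.9] w 10.5
77.31989052476774 2.320999222865877
[[-2.5, 2.4], [-4.8, 4.9], [-7.1, 7.6], [-9.2, 10.3]]
```

Call:
send_rows --moves '[{"delta_rot": [0,0,0],"delta_pos": [0,-0.0025,0.0024],"hand": 0},{"delta_rot": [0,0,0],"delta_pos": [0,-0.0048,0.0049],"hand": 0},{"delta_rot": [0,0,0],"delta_pos": [0,-0.006,0.0065],"hand": 0},{"delta_rot": [0,0,0],"delta_pos": [0,-0.006,0.0065],"hand": 0}]'

```text
t: 19.75
position: [0.4909, -0.031, 0.2647]
tool_rot: [2.019, 2.407, -0.001]
force: [-6.3, -2.6, 7.8]
grip_width: 0.0111
gripper_force: 34.3
```

```bash
cat > hk.py <<'E'
from k import *
g=where(); d=g-[-40,0,233]; a=np.arctan2(d[2],d[0]); print(np.hypot(d[0],d[2]),a)
for cam in ["scene","side"]:
    c=imaging.capture(cam); l=(pts(c).reshape(-1,3)-o)@RS*1000; save("e_"+cam,c)
    m=(abs(l[:,1])<58)&(l[:,2]>240)&(l[:,2]<310)&(l[:,0]>-75)&(l[:,0]<-35); g=l[m]
    if m.sum()>20:
        for _ in range(4):
            p=np.polyfit(g[:,2],g[:,0],1); e=g[:,0]-np.polyval(p,g[:,2]); g=g[abs(e)<max(2,e.std()*1.5)]
        print(cam,"panel angle",np.pi/2-np.arctan(p[0]),len(g),g.min(0),g.max(0))
    m=(abs(l[:,1])<58)&(l[:,2]>205)&(l[:,2]<255)&(l[:,0]>-32)&(l[:,0]<45); g=l[m]
    if m.sum()>20: print(cam,"opening",len(g),np.median(g,0))
E
python3 hk.py
```

```text
t 19.75 grasp pt stand mm [-98.6   0.  283.4] roterr deg [-0.01  0.02 -0.01] j [-0.14  0.14  1.63 -0.    1.37 -0.31] F [-6.7 -1.5  7.8] w 11.1
77.30486569093364 2.4307094861767546
scene panel angle 1.8269589303903035 496 [-61.5023 -57.8568 240.0014] [-41.4769  57.5904 304.6485]
scene opening 247 [ 33.4626   3.1326 231.1656]
side panel angle 1.8029317362344814 146 [-68.009  -57.8597 240.5639] [-49.8287  25.8337 307.8612]
side opening 166 [ 29.4727  -3.1212 230.4113]
```

Call:
send_rows --moves '[{"delta_rot": [0,0,0],"delta_pos": [0,-0.002,0.0022],"hand": 0},{"delta_rot": [0,0,0],"delta_pos": [0,-0.0035,0.004],"hand": 0},{"delta_rot": [0,0,0],"delta_pos": [0,-0.0035,0.004],"hand": 0}]'

```text
t: 20.15
position: [0.4874, -0.0316, 0.2605]
tool_rot: [-2.019, -2.407, 0.001]
force: [-4.5, -2.3, 6.2]
grip_width: 0.0109
gripper_force: 34.5
```

```bash
python3 hk.py
```

```text
t 20.15 grasp pt stand mm [-102.1    0.   279.2] roterr deg [-0.02  0.01 -0.01] j [-0.14  0.14  1.65 -0.    1.35 -0.31] F [-4.8 -1.5  6.2] w 10.9
77.40387846725847 2.501714310776448
scene panel angle 1.8922167363039448 504 [-68.0244 -57.9958 240.1407] [-42.3373  57.9193 309.4246]
scene opening 260 [ 33.872    5.696  231.2239]
side panel angle 1.8775621157740883 146 [-73.8424 -57.4529 240.0862] [-50.8463  30.8791 303.7137]
side opening 169 [ 28.9652  -3.5907 230.4494]
```

Call:
send_rows --moves '[{"delta_rot": [0,0,0],"delta_pos": [0,-0.0015,0.002],"hand": 0},{"delta_rot": [0,0,0],"delta_pos": [0,-0.0025,0.0035],"hand": 0},{"delta_rot": [0,0,0],"delta_pos": [0,-0.0025,0.0035],"hand": 0}]'

```text
t: 20.55
position: [0.4858, -0.032, 0.2586]
tool_rot: [2.017, 2.405, 0.003]
force: [-2.7, -1.0, 17.4]
grip_width: 0.0106
gripper_force: 35.6
```

```bash
python3 hk.py
```

```text
t 20.55 grasp pt stand mm [-103.8   -0.1  277.3] roterr deg [ 0.19  0.06 -0.01] j [-0.14  0.13  1.66  0.    1.35 -0.32] F [-2.8 -0.5 17.4] w 10.6
77.66029862738483 2.5344356358433524
scene panel angle 1.9032184916706085 510 [-68.2733 -57.7139 240.3849] [-43.333   57.8871 309.1341]
scene opening 257 [ 33.6604   5.3349 231.4294]
side panel angle 1.8946607603040466 131 [-74.9141 -57.0426 240.9792] [-52.4766  27.0189 305.364 ]
side opening 175 [ 27.4979  -5.0386 230.6784]
```

Call:
send_rows --moves '[{"delta_rot": [0,0,0],"delta_pos": [0,0,0],"hand": 0.35},{"delta_rot": [0,0,0],"delta_pos": [0,0,0],"hand": 0.35},{"delta_rot": [0,0,0],"delta_pos": [0,0,0],"hand": 0.35},{"delta_rot": [0,0,0],"delta_pos": [0,0,-0.02],"hand": 0.35},{"delta_rot": [0,0,0],"delta_pos": [0,-0.01,-0.06],"hand": 0.35},{"delta_rot": [0,0,0],"delta_pos": [0,-0.05,-0.09],"hand": 0.35},{"delta_rot": [0,0,0],"delta_pos": [0,-0.09,-0.09],"hand": 0.35},{"delta_rot": [0,0,0],"delta_pos": [0,-0.09,-0.09],"hand": 0.35},{"delta_rot": [0,0,0],"delta_pos": [0,-0.09,-0.09],"hand": 0.35}]'

```text
t: 21.55
position: [0.3965, -0.0476, 0.3466]
tool_rot: [2.019, 2.406, 0.001]
force: [0.6, 0.3, -0.3]
grip_width: 0.0302
gripper_force: 0.0
```

```bash
python3 hk.py
python3 - <<'E'
from k import *
for cam in ["scene","side"]:
    c=imaging.capture(cam); l=(pts(c).reshape(-1,3)-o)@RS*1000
    m=(l[:,1]<-132)&(l[:,1]>-164)&(l[:,2]>203)&(l[:,2]<270)&(l[:,0]<20)&(l[:,0]>-60); g=l[m]; print(cam,"pin",m.sum(),g.min(0),g.max(0),np.median(g,0))
    for n in ["tile_stack","print_bin","spool","scraper"]: print(n,[(r["position"],round(r["confidence"],2)) for r in nets.recognise(n,c)[:1]])
cc=cv2.imread("pics/e_scene.png")[170:310,210:350]; dd=cv2.imread("pics/e_side.png")[150:290,230:370]
cv2.imwrite("pics/fin.png",np.hstack([cv2.resize(cc,(400,400),interpolation=2),cv2.resize(dd,(400,400),interpolation=2)]))
E
```

```text
t 21.55 grasp pt stand mm [-194.4    0.1  365.3] roterr deg [ 0.03  0.   -0.03] j [-0.21 -0.12  1.71  0.    1.55 -0.39] F [ 0.6  0.2 -0.3] w 30.2
203.36813812931965 2.4331416229036957
scene panel angle 1.8630602938357854 482 [-63.4496 -57.8663 240.127 ] [-41.9161  57.9824 303.7893]
scene opening 252 [ 34.0639   3.11   231.4136]
side panel angle 1.8463206281796023 223 [-70.9406 -57.8466 240.2442] [-50.3492  55.8822 304.6576]
side opening 173 [ 28.4027  -6.0528 230.117 ]
scene pin 52 [ -24.914  -162.372   208.4176] [  -8.9243 -133.0446  219.8674] [ -13.59   -148.5465  216.4339]
tile_stack [([0.4339, 0.3685, 0.0553], 0.76)]
print_bin [([0.424, -0.4312, 0.0328], 0.58)]
spool []
scraper [([0.6741, -0.3593, 0.0035], 0.92)]
side pin 45 [ -29.6353 -163.8679  203.2486] [ -14.2882 -133.3137  221.8746] [ -23.6695 -149.3139  214.2486]
tile_stack [([0.4074, 0.3596, 0.0609], 0.75)]
print_bin [([0.4316, -0.4275, 0.0239], 0.67)]
spool [([0.6637, 0.3455, 0.0487], 0.6)]
scraper [([0.6622, -0.3529, 0.0023], 0.56)]
```

View pics/fin.png

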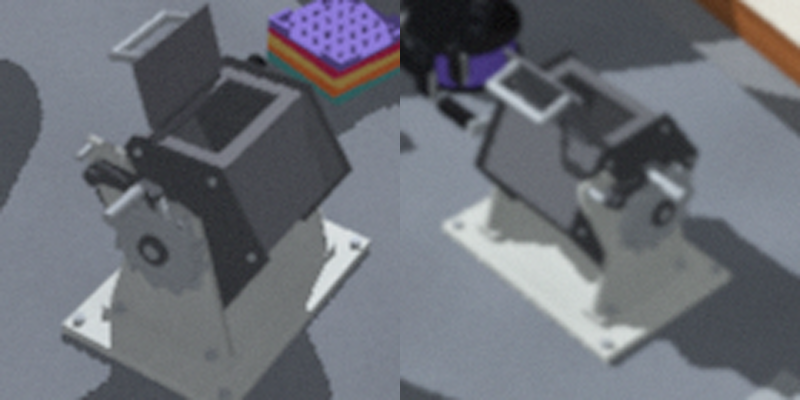

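The picture shows the hatch open towards the robot, bar at (150,35), pawl down and tools clear. The panel relaxed about 0.04 rad on release, so I check its angle relative to the drum more carefully.

```bash
cat > fz.py <<'E'
from k import *
L=[]
for cam in ["scene","side"]:
    c=imaging.capture(cam); l=(pts(c).reshape(-1,3)-o)@RS*1000
    m=(abs(l[:,1])<33)&(l[:,2]>266)&(l[:,2]<300)&(l[:,0]>-115)&(l[:,0]<-85); g=l[m]
    print(cam,"bar",m.sum(),g.min(0),g.max(0),np.median(g,0))
    m=(l[:,1]>128)&(l[:,1]<168)&(l[:,2]>145)&(l[:,2]<200)&(l[:,0]<-45)&(l[:,0]>-90); g=l[m]
    if m.sum(): print(cam,"crank",m.sum(),g.min(0),g.max(0),np.median(g,0))
    # rim of the barrel top face beside the opening
    m=(abs(abs(l[:,1])-71)<6)&(l[:,2]>220)&(l[:,2]<250)&(l[:,0]>-30)&(l[:,0]<45); g=l[m]
    if m.sum()>15:
        for _ in range(4):
            p=np.polyfit(g[:,0],g[:,2],1); e=g[:,2]-np.polyval(p,g[:,0]); g=g[abs(e)<max(2,e.std()*1.5)]
        print(cam,"rim drum",-p[0],p[1],len(g))
E
python3 fz.py
```

```text
scene bar 76 [-105.3645  -32.6813  279.0599] [-91.56    31.2269 290.5128] [-96.3677   0.5497 286.8948]
scene crank 18 [-77.0101 150.0981 168.7944] [-56.0508 167.516  178.3038] [-63.9571 161.1747 174.5499]
scene rim drum -0.05613413577239135 231.09671376347683 80
side bar 73 [-113.1942  -32.3155  277.2566] [-87.3534  32.8609 294.3533] [-106.218    -0.7328  285.4031]
side crank 62 [-84.2199 128.987  157.4923] [-60.7288 166.1048 180.4343] [-75.329  149.1567 171.8986]
side rim drum -0.04099707542502571 231.5203175252119 44
```

Call:
send_rows --moves '[{"delta_rot": [0,0,0],"delta_pos": [0,0.04,0],"hand": 0},{"delta_rot": [0,0,0],"delta_pos": [0,0.08,0],"hand": 0},{"delta_rot": [0,0,0],"delta_pos": [0,0.092,0],"hand": 0},{"delta_rot": [0,0,0],"delta_pos": [0,0.092,0.03],"hand": 0},{"delta_rot": [0,0,0],"delta_pos": [0,0.092,0.05],"hand": 0},{"delta_rot": [0,0,0],"delta_pos": [0,0.092,0.056],"hand": 0},{"delta_rot": [0,0,0],"delta_pos": [0,0.092,0.059],"hand": 0},{"delta_rot": [0,0,0],"delta_pos": [0,0.092,0.061],"hand": 0},{"delta_rot": [0,0,0],"delta_pos": [0,0.092,0.061],"hand": 0}]'

```text
t: 23.15
position: [0.4877, -0.0318, 0.2867]
tool_rot: [2.018, 2.405, 0.001]
force: [-1.0, 0.4, 2.0]
grip_width: 0.0001
gripper_force: 0.9
```

```bash
python3 hk.py
```

```text
t 23.15 grasp pt stand mm [-101.9   -0.2  305.4] roterr deg [ 0.1   0.04 -0.01] j [-0.14  0.12  1.61 -0.    1.41 -0.31] F [-0.9  0.6  2. ] w 0.1
95.27693753647499 2.2782225639060356
scene panel angle 1.8903874125698361 495 [-65.8089 -57.724  240.0177] [-42.158   57.976  302.8723]
scene opening 250 [ 34.2298   6.5039 231.1273]
side panel angle 1.8813435301443036 161 [-73.3658 -57.3568 240.8326] [-50.9235  36.265  304.4839]
side opening 179 [ 28.0793  -5.421  230.2318]
```

Call:
send_rows --moves '[{"delta_rot": [0,0,0],"delta_pos": [0,0,0.002],"hand": 0},{"delta_rot": [0,0,0],"delta_pos": [0,0,0.004],"hand": 0},{"delta_rot": [0,0,0],"delta_pos": [0,0,0.004],"hand": 0},{"delta_rot": [0,0,0],"delta_pos": [0,0,0.004],"hand": 0}]'

```text
t: 23.65
position: [0.4874, -0.0319, 0.2848]
tool_rot: [2.017, 2.404, 0.002]
force: [-16.6, -0.5, 29.4]
grip_width: -0.0001
gripper_force: 14.4
```

```bash
python3 hk.py
```

```text
t 23.65 grasp pt stand mm [-102.2   -0.3  303.5] roterr deg [ 0.16  0.1  -0.02] j [-0.14  0.12  1.61 -0.    1.41 -0.31] F [-16.5   2.4  29.4] w -0.1
94.03089843641588 2.2938826562813173
scene panel angle 1.9110415046661264 478 [-67.7186 -57.7465 240.3365] [-42.8406  57.4517 303.4462]
scene opening 251 [ 34.2107   3.0715 231.3889]
side panel angle 1.8953848069988066 152 [-74.8541 -56.9179 240.7628] [-51.8998  38.6005 303.0772]
side opening 172 [ 28.5908  -6.8227 230.1761]
```

Call:
send_rows --moves '[{"delta_rot": [0,0,0],"delta_pos": [0,0,0.002],"hand": 0},{"delta_rot": [0,0,0],"delta_pos": [0,0,0],"hand": 0},{"delta_rot": [0,0,0],"delta_pos": [0,0,-0.005],"hand": 0},{"delta_rot": [0,0,0],"delta_pos": [0,0,-0.03],"hand": 0},{"delta_rot": [0,0,0],"delta_pos": [0,0,-0.07],"hand": 0},{"delta_rot": [0,0,0],"delta_pos": [0,-0.04,-0.09],"hand": 0},{"delta_rot": [0,0,0],"delta_pos": [0,-0.09,-0.09],"hand": 0},{"delta_rot": [0,0,0],"delta_pos": [0,-0.09,-0.09],"hand": 0}]'

```text
t: 24.55
position: [0.3957, -0.0475, 0.3728]
tool_rot: [2.018, 2.404, 0.002]
force: [0.3, 0.8, 0.3]
grip_width: 0.0002
gripper_force: 0.0
```

```bash
python3 hk.py; python3 fz.py
```

```text
t 24.55 grasp pt stand mm [-195.3    0.3  391.5] roterr deg [ 0.17  0.08 -0.06] j [-0.21 -0.12  1.66 -0.    1.6  -0.39] F [0.5 0.8 0.3] w 0.2
221.90136278913468 2.345833961250371
scene panel angle 1.9026901985679316 509 [-66.814  -57.9629 240.0453] [-42.6888  57.9273 303.5666]
scene opening 267 [ 33.5133   3.2429 231.1632]
side panel angle 1.8841281878347167 200 [-74.0592 -57.9573 240.1596] [-51.0661  55.3619 302.8904]
side opening 175 [ 29.376   -3.5175 230.0369]
scene bar 77 [-107.2132  -32.0445  275.4702] [-94.6297  31.977  289.2126] [-99.3633  -1.119  283.634 ]
scene crank 20 [-76.5146 152.6829 167.6572] [-54.9227 167.8875 177.6055] [-64.0247 161.5576 174.3379]
scene rim drum -0.0675657500954572 231.05745968834512 85
side bar 72 [-114.238   -29.9334  274.6254] [-96.8227  32.6638 291.7026] [-109.0602    1.1744  283.3837]
side crank 64 [-84.293  128.0621 160.7926] [-59.4818 167.13   179.1363] [-75.0188 147.5308 172.2815]
side rim drum -0.020910822562405434 230.7332519395673 44
```

```bash
python3 -c "
from plant import env
print(env.job_done())"
```

```text
the job is handed in; nothing more can be done
None
```

The job is handed in at about 25 s, but no verdict was returned. By camera, the pawl is down in its gap and the barrel held at about -0.05 rad on the tooth, with the hatch fully open at about 1.85 rad; the bystanders looked unmoved, though the spool was re-found only weakly.

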